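# Tip the larger meter out of its foam and lay it face up

### The job

Two pointer meters lie face down in foam blocks on the electronics bench. Take the larger one by its upright hinged handle, lift it out handle end first so that it tips up out of its tight cutout, and turn it over: lay it face up, flat on the middle of the grey rubber mat, without dropping it, and let go. Leave the smaller meter in its foam.

Things in the scene. Friction and masses are not known exactly. Their poses are not given: they have to be found in the camera images.
- meter_center (a point): Middle of the larger meter, a grey box 120 x 85 x 32 mm, 0.26 kg, its plain end rounded (radius 16). x: along its length, from handle end to plain end; z: out of its back (up at the start, dial down). It lies in a fixed dark foam block 190 x 165 x 36 mm, cutout floor 10 mm up, 2 mm clearance, wider at the handle end; its back stands 6 mm above the foam.
- meter_handle (a point): Middle of its handle's crossbar: black, 12 (x) x 99 (y) x 10 (z) mm, y along it, on legs 55 mm above a hinge that crosses the box 48 mm from its middle (handle end), half-way up. Starts within 12 degrees of upright, bar about 81 mm above the bench. The hinge is nearly free (0.02 N m): held by the bar, the meter hangs plain end down and can swing from face down to face up.
- mat_center (a point): Middle of the top of the rest mat, a fixed grey rubber rectangle 190 (x) x 160 (y) x 4 mm thick, lying on the bench; z up.
- small_meter_center (a point): Middle of the smaller meter, a bystander of the same form: grey box 90 x 60 x 26 mm with its own black handle (bar about 71 mm above the bench), face down in its own foam block, 190 x 165 x 36 mm outside. Axes as for the larger meter.
Things that resemble listed ones, but are neither listed nor needed, are in the scene too. What is shaped like the part that bears meter_center but blue, purple or red is not meant.

How it is judged:
By the outcome, as a careful person would: the job done as asked, in the order asked, and still so for the second after the job is handed in, with the robot touching nothing.
It also fails if it takes over 54 s, if anything falls off the work surface, if the arm or the gripper's body presses on something with over 40 N, if the wrist force passes 120 N, or if a joint passes its speed limit or range.

### The arm

A 6-joint arm with a two-finger parallel gripper is mounted at the origin on the work surface. World frame = base frame: x ahead of the robot, y to its left, z up, the work surface at z = 0. Lengths are in m, angles in degrees, forces in N, time in s.
With the tool pointing down it reaches from about 0.35 to 0.875 m from the base axis. Payload 15.5 kg.
Tool frame: the origin (TCP) lies on the centre line of the jaws, within the pads' length; the fingertips stand 14 mm ahead of it and the grasp point (between the pads) lies 5 mm behind it; z points along the fingers, y is the line along which they close (so a half turn about z gives the same grasp; the last joint's range is limited). The gripper opens to 85 mm and grips with 20 to 120 N. Pads are 22 mm wide; open, the fingers measure 114 mm over their backs; the gripper's body (76 mm by 85 mm) begins 54 mm behind the grasp point. The pads swing forward as they close: fully open they stand 13 mm farther back than shut.
Start: joints at [-77.664, 28.281, 77.091, -0, 74.628, -5.472], TCP at [0.191, -0.595, 0.245] pointing down, gripper open.
Joint ranges: [-166.48, 166.48], [-47.26, 123.95], [12.59, 153.08], [-70.14, 250.14], [6.76, 159.57], [-176.63, 176.63]. Speed limits (degrees/s): [108.29, 108.29, 147.25, 172.46, 172.46, 172.46].

### API

Orientations are given as [roll, pitch, yaw] about the fixed x, y, z axes, in that order (R = Rz(yaw) Ry(pitch) Rx(roll)).
In Python, from plant import r, eyes, workorder, models gives the robot as it stands. The module is installed in compiled form; this text tells all that it offers.
- The arm moves only by the tool carry_out, never from a script. Its arguments are lists of equal length, an entry for each row: "delta_pos": the shift along the world's x, y, z in mm, a list of three; "yaw": the turn about the world's z in rad. In form: {"delta_pos": [[dx, dy, dz], ...], "yaw": [yaw, ...]}. A call has 1 to 10 rows; each row shifts and turns the commanded pose from where the row before left it; what a row does not reach is not made up. A row lasts 1/10 s, in which the tool goes at most 50 mm and 8.59 degrees, less where a joint would pass 70% of its speed; a pose out of reach is approached as far as the arm can. A call with a gripper value outside its range is refused whole. "fingers" is the opening, from -1 (shut) to 1 (fully open), so that 0 is half open, set as the call begins (left out, the last holds). The fingers move at their own pace and stop on an object; "squeeze" is the grip in N (left out, the last holds). Time passes only in rows, so rows that do not move let the fingers close. It gives the time, the measured TCP pose, the force, the opening and the grip force at its end, in the units of the state.
- r.state(): the state, without advancing time (a new reading comes with each control period).
- eyes.camera(name): name is "side" or "top"; returns the picture (420x560x3 uint8, blue, green, red); there is no depth.
- eyes.camera_model(name): a dict with "vertical_fov" (degrees; the focal length in pixels is half the picture's height over the tangent of half this angle, whatever the lens; pixels are square), "cx", "cy" (the principal point, pixels), "xyz" and "rotation" of the camera in the world. Camera axes: x right, y down, z forward; pixel columns grow to the right and rows downward; lengths in m; the calibration is good to about 2 mm. A picture is of the moment at which its call begins. camera_model takes no time and is no camera call.
- workorder.hand_in(): hands the job in; it is judged then, once.
Trained networks look in the newest picture that a camera, given by its name, has taken for a name from the list of things; names that differ only in an ending like _2 or _b are one class to them, and where a whole thing is asked for, a point or a joint stands for the part that bears it (a point fixed in the world has none). Each returns a list of dicts, best first, with "p" (0 to 1); they miss things now and then, are a little off and sometimes report something else, mostly with a low value. They report only what shows in the picture. A call takes as long as a camera call. They do not tell look-alikes from the thing itself.
- models.search_frame(camera, name): "box" ([centre column, centre row, width, height] in pixels, round what is visible of it).
- models.outline_of(camera, name): "region" (420x560 bool, what is visible of it) and "box" ([centre column, centre row, width, height] in pixels, round what is visible of it).
- models.spot_point(camera, name): "at" ([column, row] in pixels: a listed point, or the origin of a listed thing).
The state is a dict: "time_s": time; "joint_positions": joint angles; "joint_vel": joint speeds; "tau": joint torques, N m; "position": TCP position; "tcp_rot": TCP orientation; "contact_force": force on the tool from outside, world axes, zero at the start; "ft_torque": the same for the moment, N m; "grip_width": finger opening in m; "gripper_force": force on a finger pad.
Only numpy, scipy, OpenCV 4.12 (cv2) and the standard library are available. Lean on these libraries where they do the work, as an engineer would, in place of code of your own. Each camera call takes 0.05 s, during which the arm holds its last target. There are 200 camera calls.

## Working session

There is one attempt and no reset: what is moved stays moved. The work goes in short steps, Python scripts to look and compute and a tool call to move; the robot and the scene stay as the last step left them, time stands still between calls to the robot, and variables do not carry over. Pictures are saved under pics/ and viewed, at most 10 in all, crops included, and the job is handed in when it is done.

Besides the shell and the picture viewer there is one more tool, called after "Request:" as a command line: name --pt "numbers of a row" for each row, then --argument value for the rest. carry_out: Moves the arm, as the interface text tells. Its arguments: {"type":"object","properties":{"delta_pos":{"type":"array"},"yaw":{"type":"array"},"fingers":{"type":"number"},"squeeze":{"type":"number"}},"required":["delta_pos","yaw"]}

```bash
mkdir -p pics; cat > h.py <<'E'
from plant import r, eyes, workorder, models
import numpy as np, cv2
def K(n):
    m=eyes.camera_model(n); f=210/np.tan(np.radians(m["vertical_fov"])/2)
    R=np.array(m["rotation"]); 
    return f,m["cx"],m["cy"],np.array(m["xyz"]),R
def ray(n,uv,z):
    f,cx,cy,c,R=K(n); d=R@np.array([(uv[0]-cx)/f,(uv[1]-cy)/f,1]); return c+d*(z-c[2])/d[2]
def proj(n,p):
    f,cx,cy,c,R=K(n); q=R.T@(np.array(p)-c); return np.array([cx+f*q[0]/q[2],cy+f*q[1]/q[2]])
E
cat > a.py <<'E'
from h import *
ims=[]
for n in ["top","side"]:
    im=eyes.camera(n); cv2.imwrite(f"pics/{n}0.png",im); print(n,eyes.camera_model(n))
    for t,z in [("meter_center",.026),("meter_handle",.081),("mat_center",.004),("small_meter_center",.023)]:
        for d in models.spot_point(n,t)[:3]: print(n,t,round(d["p"],2),np.round(d["at"],1),np.round(ray(n,d["at"],z),3))
s=r.state(); print(s)
E
python3 a.py
```

```text
top {'vertical_fov': 49.0231918773192, 'cx': 279.2426905535022, 'cy': 203.99043838031295, 'xyz': array([ 0.35720721, -0.20622007,  1.47224186]), 'rotation': array([-176.82073407,   -0.57041144,  -88.86120913])}Traceback (most recent call last):
  File "a.py", line 6, in <module>
    for d in models.spot_point(n,t)[:3]: print(n,t,round(d["p"],2),np.round(d["at"],1),np.round(ray(n,d["at"],z),3))
                                                                                                ~~~^^^^^^^^^^^^^
  File "h.py", line 8, in ray
    f,cx,cy,c,R=K(n); d=R@np.array([(uv[0]-cx)/f,(uv[1]-cy)/f,1]); return c+d*(z-c[2])/d[2]
                                                                                       ~^^^
IndexError: invalid index to scalar variable.
```

```bash
sed -i 's/R=np.array(m\["rotation"\]);/R=Rot.from_euler("xyz",m["rotation"],degrees=True).as_matrix()/; 2a from scipy.spatial.transform import Rotation as Rot' h.py; python3 a.py
```

```text
top {'vertical_fov': 49.0231918773192, 'cx': 279.2426905535022, 'cy': 203.99043838031295, 'xyz': array([ 0.35720721, -0.20622007,  1.47224186]), 'rotation': array([-176.82073407,   -0.57041144,  -88.86120913])}
top meter_center 0.91 [308.4 245.5] [ 0.31  -0.313  0.026]
top meter_center 0.74 [240. 238.] [ 0.329 -0.098  0.026]
top meter_center 0.7 [297.3 176.1] [ 0.527 -0.274  0.026]
top meter_handle 0.63 [417.8 218.8] [ 0.398 -0.639  0.081]
top meter_handle 0.61 [294.1 193.9] [ 0.466 -0.263  0.081]
top meter_handle 0.61 [232.1 235.2] [ 0.338 -0.078  0.081]
top mat_center 0.72 [134.6 180.2] [0.506 0.244 0.004]
top small_meter_center 0.7 [209.8 173.3] [0.531 0.002 0.023]
side {'vertical_fov': 47.64423032771653, 'cx': 277.3261834501435, 'cy': 218.04341893085376, 'xyz': array([-0.25411546,  0.92044496,  0.8265366 ]), 'rotation': array([-119.01743619,    1.30247013, -149.39012301])}
side meter_center 0.87 [263.2 225.5] [ 0.512 -0.245  0.026]
side meter_center 0.73 [350.8 183.3] [ 0.384 -0.695  0.026]
side meter_center 0.63 [297.2 263.8] [ 0.303 -0.101  0.026]
side meter_handle 0.58 [340.6 
[... 203 characters left out ...]
023]
{'time_s': 0.6, 'joint_positions': array([-7.76633519e+01,  2.82792299e+01,  7.70907531e+01, -6.94239427e-04,
        7.46273782e+01, -5.47085193e+00]), 'joint_vel': array([-0.01461743, -0.04918649,  0.05315626,  0.02039721,  0.08362751,
       -0.02050738]), 'tau': array([-5.01379309e-04, -8.81674147e+01, -3.84156024e+01, -2.18212140e-04,
        1.22811842e-03, -1.54392382e-05]), 'position': array([ 0.19114839, -0.59506299,  0.24530258]), 'tcp_rot': array([1.79997437e+02, 9.17934090e-04, 1.78076841e+01]), 'contact_force': array([-0.04027841,  0.20553173, -0.31889233]), 'ft_torque': array([-0.03313645,  0.03697754, -0.0209756 ]), 'gripper_force': 0.0, 'grip_width': 0.08546555855156136}
```

View pics/top0.png

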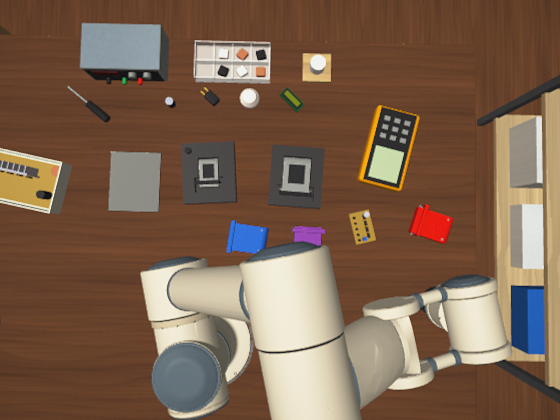

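View pics/side0.png

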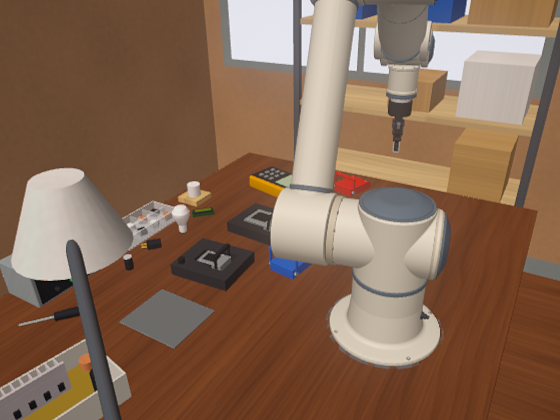

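```bash
cat > b.py <<'E'
from h import *
im=cv2.imread("pics/top0.png")
c=im[135:215,255:340]; c=np.clip(c.astype(float)*1.6,0,255).astype(np.uint8)
a=cv2.resize(c,None,fx=7,fy=7,interpolation=cv2.INTER_CUBIC)
cv2.imwrite("pics/cropA.png",a)
eyes.camera("top")
for t in ["meter_center","meter_handle"]:
    for d in models.outline_of("top",t)[:4]:
        b=d["box"]
        if 260<b[0]<330 and 140<b[1]<215:
            m=d["region"].astype(np.uint8); ct=max(cv2.findContours(m,0,2)[0],key=cv2.contourArea)
            print(t,d["p"],b,m.sum(),cv2.minAreaRect(ct))
eyes.camera("side")
for n in ["meter_center","meter_handle"]:
    for d in models.spot_point("side",n): print(n,d)
E
python3 b.py
```

```text
meter_center 0.7 [296.1, 174.9, 28.9, 36.8] 1062 ((295.5, 176.0), (38.0, 31.0), 90.0)
meter_center {'at': [261.5, 221.5], 'p': 0.91}
meter_center {'at': [295.5, 261.9], 'p': 0.87}
meter_center {'at': [352.0, 187.5], 'p': 0.68}
meter_handle {'at': [345.3, 174.2], 'p': 0.64}
meter_handle {'at': [281.6, 250.3], 'p': 0.54}
meter_handle {'at': [166.9, 312.2], 'p': 0.51}
meter_handle {'at': [277.7, 212.3], 'p': 0.47}
```

View pics/cropA.png

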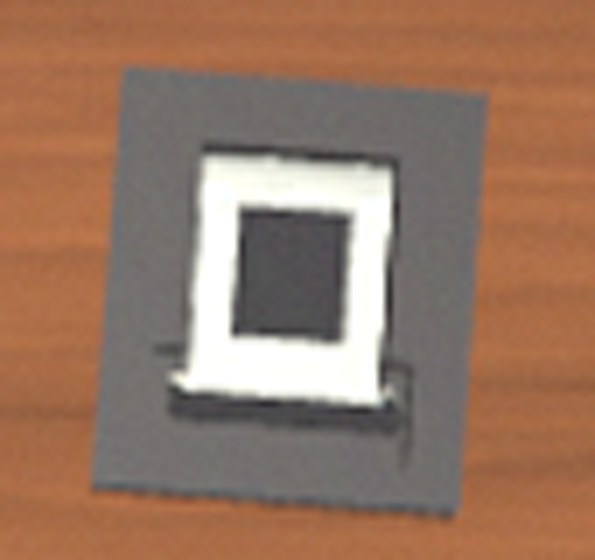

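```bash
cat > c.py <<'E'
from h import *
def P(u,v,z): return ray("top",((u+.5)/7-.5+255,(v+.5)/7-.5+135),z)
F=[P(*c,.036) for c in [(124,68),(487,93),(457,516),(93,489)]]
print("foam",np.round(F,4),"c",np.mean(F,0))
for a,b in [(0,1),(1,2),(3,2),(0,3)]:
    d=F[b]-F[a]; print(np.linalg.norm(d),np.degrees(np.arctan2(d[1],d[0])))
L=[P(201,180,.042),P(187,370,.042)];Rr=[P(394,190,.042),P(381,380,.042)]
T=[P(203,155,.026),P(393,163,.026)]
B=[P(170,408,.083),P(392,420,.083)]
for n,x in zip("LRTB",(L,Rr,T,B)):
    d=x[1]-x[0]; print(n,np.round(x,4),np.linalg.norm(d),np.degrees(np.arctan2(d[1],d[0])),"mid",np.mean(x,0))
print("Lmid-Rmid",np.linalg.norm((np.mean(L,0)-np.mean(Rr,0))[:2]))
im=cv2.imread("pics/top0.png")
g=im[140:222,100:170].astype(int); m=((g.max(2)-g.min(2)<18)&(g.max(2)>70)).astype(np.uint8)
rc=cv2.minAreaRect(max(cv2.findContours(m,0,2)[0],key=cv2.contourArea)); bp=cv2.boxPoints(rc)+[100,140]; M=[ray("top",p,.004) for p in bp]
print("mat",rc,np.round(M,4),np.mean(M,0))
E
python3 c.py
```

```text
foam [[ 0.6249 -0.1933  0.036 ]
 [ 0.6171 -0.3567  0.036 ]
 [ 0.4264 -0.3461  0.036 ]
 [ 0.4352 -0.1834  0.036 ]] c [ 0.52588025 -0.26988348  0.036     ]
0.16360303072597568 -92.72983724629458
0.19096639325941495 176.8036015776388
0.16290429938662498 -93.0791265368104
0.18996887931561413 177.0128106640501
L [[ 0.574  -0.2288  0.042 ]
 [ 0.4887 -0.2242  0.042 ]] 0.08541782070800592 176.9253177745977 mid [ 0.53138866 -0.22650756  0.042     ]
R [[ 0.5714 -0.3151  0.042 ]
 [ 0.4861 -0.3107  0.042 ]] 0.0854277684065268 177.03087254993915 mid [ 0.52872489 -0.31292264  0.042     ]
T [[ 0.5879 -0.2297  0.026 ]
 [ 0.5861 -0.3157  0.026 ]] 0.08598839327187104 -91.19889076570067 mid [ 0.5869551  -0.27271897  0.026     ]
B [[ 0.4683 -0.2167  0.083 ]
 [ 0.4651 -0.3128  0.083 ]] 0.09613181755309963 -91.91864858241098 mid [ 0.46673058 -0.2647171   0.083     ]
Lmid-Rmid 0.08645612835815139
mat ((34.332115173339844, 41.204261779785156), (50.19968795776367, 59.195011138916016), 1.847610354423523) [[0.4089 0.3238 0.004 ]
 [0.5985 0.3253 0.004 ]
 [0.5967 0.165  0.004 ]
 [0.407  0.1645 0.004 ]] [0.50275814 0.2446531  0.004     ]
```

Request:
carry_out --pt "14 16 0" --pt "14 16 0" --pt "14 16 0" --pt "14 16 0" --pt "14 16 0" --pt "14 16 0" --pt "14 16 0" --pt "14 16 0" --pt "14 16 0" --pt "14 16 0" --yaw '[0.06, 0.06, 0.06, 0.06, 0.06, 0.06, 0.06, 0.06, 0.06, 0.06]' --fingers 1

```text
time_s: 1.9
position: [0.3317, -0.4344, 0.2454]
tcp_rot: [180.0, 0.0, 52.3]
contact_force: [-0.3, -0.4, -0.3]
grip_width: 0.0853
gripper_force: 0.0
```

Request:
carry_out --pt "15 17 0" --pt "15 17 0" --pt "15 17 0" --pt "15 17 0" --pt "15 17 0" --pt "15 17 0" --pt "15 17 0" --pt "15 17 0" --pt "15 17 0" --pt "13 15 0" --yaw '[0.06, 0.06, 0.06, 0.06, 0.06, 0.06, 0.06, 0.06, 0.06, 0.07]'

```text
time_s: 2.9
position: [0.4798, -0.2662, 0.2454]
tcp_rot: [180.0, 0.0, 87.3]
contact_force: [-0.4, -0.4, 0.3]
grip_width: 0.0855
gripper_force: 0.0
```

Request:
carry_out --pt "0 0 0" --pt "0 0 0" --yaw '[0, 0]'

```text
time_s: 3.1
position: [0.4791, -0.267, 0.2453]
tcp_rot: [-180.0, 0.0, 87.1]
contact_force: [-1.0, 0.5, 0.1]
grip_width: 0.0857
gripper_force: 0.0
```

```bash
python3 - <<'E'
from h import *
im=eyes.camera("side"); 
for p in [(.527,-.2697,.042),(.467,-.266,.08),(.479,-.267,.081)]: print(proj("side",p))
cv2.imwrite("pics/s1.png",cv2.resize(im[130:280,190:390],None,fx=4,fy=4,interpolation=cv2.INTER_CUBIC))
E
```

```text
[263.15400679 217.28179978]
[277.46738127 211.87332763]
[274.50870712 210.67479566]
```

View pics/s1.png

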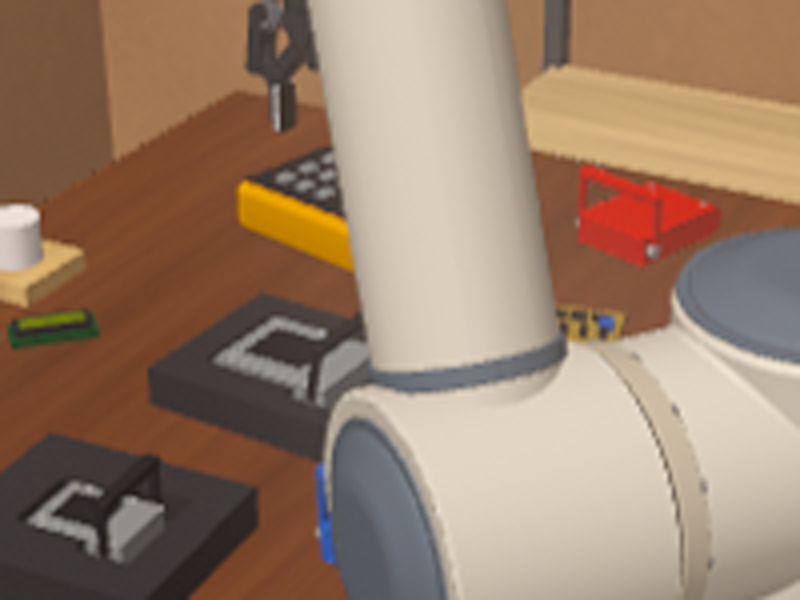

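The crop shows the larger meter's foam around (265,220) in full-image pixels. The handle starts near (270,220) and is partly hidden by the arm, and my estimates project onto it. Descending.

Request:
carry_out --pt "0 0 -20" --pt "0 0 -20" --pt "0 0 -20" --pt "0 0 -20" --pt "0 0 -20" --pt "0 0 -20" --pt "0 0 -20" --pt "0 0 -16" --pt "0 0 -10" --pt "0 0 -6" --yaw '[0, 0, 0, 0, 0, 0, 0, 0, 0, 0]'

```text
time_s: 4.15
position: [0.4787, -0.2675, 0.0727]
tcp_rot: [-180.0, -0.0, 87.1]
contact_force: [-0.6, 0.3, 0.7]
grip_width: 0.0855
gripper_force: 0.0
```

Request:
carry_out --pt "0 0 0" --pt "0 0 0" --pt "0 0 0" --pt "0 0 0" --pt "0 0 0" --pt "0 0 0" --yaw '[0, 0, 0, 0, 0, 0]' --fingers -0.5 --squeeze 40

```text
time_s: 4.75
position: [0.4792, -0.2671, 0.0735]
tcp_rot: [180.0, 0.0, 87.1]
contact_force: [0.8, 0.1, -0.6]
grip_width: 0.0215
gripper_force: 0.1
```

Request:
carry_out --pt "0 0 0" --pt "0 0 0" --pt "0 0 0" --pt "0 0 0" --pt "0 0 0" --pt "0 0 0" --yaw '[0, 0, 0, 0, 0, 0]' --fingers -1 --squeeze 60

```text
time_s: 5.35
position: [0.4792, -0.2671, 0.0735]
tcp_rot: [180.0, 0.0, 87.1]
contact_force: [-1.0, -0.5, 5.7]
grip_width: 0.0107
gripper_force: 58.5
```

Request:
carry_out --pt "0.2 0 6" --pt "0.6 0 6" --pt "1.0 0 5.9" --pt "1.3 -0.1 5.9" --pt "1.8 -0.1 5.7" --pt "2.1 -0.1 5.7" --pt "2.5 -0.1 5.5" --pt "2.8 -0.1 5.3" --pt "3.2 -0.2 5.1" --pt "3.5 -0.2 4.9" --yaw '[0, 0, 0, 0, 0, 0, 0, 0, 0, 0]'

```text
time_s: 6.35
position: [0.4984, -0.268, 0.1297]
tcp_rot: [-180.0, -0.0, 87.1]
contact_force: [0.8, -0.5, -1.8]
grip_width: 0.0108
gripper_force: 58.7
```

```bash
python3 - <<'E'
from h import *
a=eyes.camera("top"); b=eyes.camera("side"); s=r.state(); print(s["contact_force"],s["position"],s["grip_width"],s["gripper_force"])
a=cv2.resize(a[120:220,240:340],None,fx=4,fy=4,interpolation=2); b=cv2.resize(b[150:250,210:310],None,fx=4,fy=4,interpolation=2)
cv2.imwrite("pics/l1.png",np.hstack([a,b]))
E
```

```text
[-1.50383828  0.83159928 -0.40954473] [ 0.49878031 -0.26812864  0.12995212] 0.011126735582262699 58.908963203430176
```

View pics/l1.png

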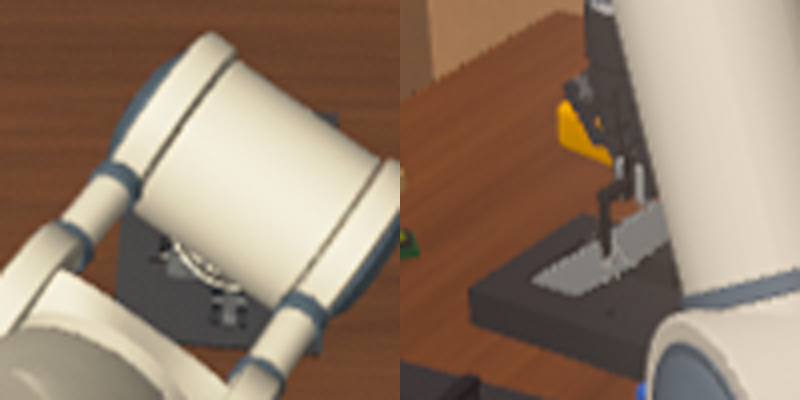

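The right panel shows the gripper holding the bar, with the box tipping up handle end first about its plain end near crop (540,280). Forces are low, so I'm continuing the arc and then lifting clear.

Request:
carry_out --pt "3.8 -0.2 4.7" --pt "4.1 -0.2 4.4" --pt "4.4 -0.2 4.1" --pt "4.7 -0.2 3.8" --pt "4.9 -0.3 3.5" --pt "5.1 -0.3 3.2" --pt "5.3 -0.3 2.8" --pt "5.5 -0.3 2.5" --pt "5.7 -0.3 2.1" --pt "5.7 -0.3 1.8" --yaw '[0, 0, 0, 0, 0, 0, 0, 0, 0, 0]'

```text
time_s: 7.45
position: [0.5478, -0.2706, 0.1623]
tcp_rot: [-180.0, -0.0, 87.1]
contact_force: [1.0, -0.0, -2.4]
grip_width: 0.0108
gripper_force: 58.7
```

Request:
carry_out --pt "4 -0.2 3" --pt "4 -0.2 5" --pt "2 0 8" --pt "0 0 10" --pt "0 0 12" --pt "0 0 12" --pt "0 0 12" --pt "0 0 12" --pt "0 0 12" --pt "0 0 12" --yaw '[0, 0, 0, 0, 0, 0, 0, 0, 0, 0]'

```text
time_s: 8.45
position: [0.5573, -0.271, 0.2613]
tcp_rot: [180.0, 0.0, 87.1]
contact_force: [-0.6, -0.3, -3.4]
grip_width: 0.0108
gripper_force: 58.6
```

```bash
python3 - <<'E'
from h import *
b=eyes.camera("side"); s=r.state(); print(s["contact_force"],s["position"],s["grip_width"],s["gripper_force"])
cv2.imwrite("pics/l2.png",cv2.resize(b[120:270,190:310],None,fx=4,fy=4,interpolation=2))
E
```

```text
[1.00946487 0.2080349  0.94541839] [ 0.55797713 -0.27135667  0.26323234] 0.010762977344863707 58.668837547302246
```

View pics/l2.png

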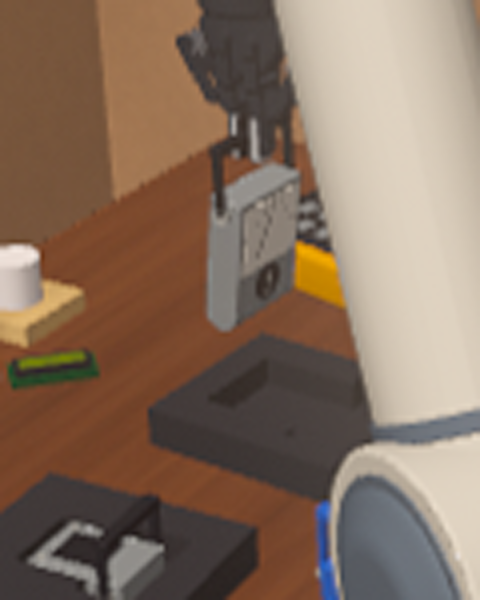

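The meter hangs vertically, clear of its foam, at crop (250,250) with the dial facing the robot. The small meter is still in its foam. Carrying it over to the mat.

Request:
carry_out --pt "-1 4 6" --pt "-2 8 8" --pt "-3 12 8" --pt "-4 15 6" --pt "-4.5 17 0" --pt "-4.5 17 0" --pt "-4.5 17 0" --pt "-4.5 17 0" --pt "-4.5 17 0" --pt "-4.5 17 0" --yaw '[0, 0, 0, 0, 0, 0, 0, 0, 0, 0]'

```text
time_s: 9.5
position: [0.5199, -0.1285, 0.2881]
tcp_rot: [-180.0, -0.0, 87.1]
contact_force: [-1.2, 0.1, -2.4]
grip_width: 0.0109
gripper_force: 58.6
```

Request:
carry_out --pt "-4.5 17 0" --pt "-4.5 17 0" --pt "-4.5 17 0" --pt "-4.5 17 0" --pt "-4.5 17 0" --pt "-4.5 17 0" --pt "-4.5 17 0" --pt "-4.5 17 0" --pt "-4.5 17 0" --pt "-4.5 17 0" --yaw '[0.005, 0.005, 0.005, 0.005, 0.005, 0.005, 0.005, 0.005, 0.005, 0.005]'

```text
time_s: 10.5
position: [0.4748, 0.0414, 0.2882]
tcp_rot: [180.0, -0.0, 90.0]
contact_force: [0.3, -0.5, -3.5]
grip_width: 0.0107
gripper_force: 58.6
```

Request:
carry_out --pt "-4.5 17 0" --pt "-4.5 17 0" --pt "-4.5 17 0" --pt "-4.5 17 0" --pt "-4.5 17 0" --pt "-5 17 0" --pt "-5 17 0" --pt "-5 17 0" --pt "-5 13 0" --pt "-8 55 0" --yaw '[0, 0, 0, 0, 0, 0, 0, 0, 0, 0]'

```text
time_s: 11.5
position: [0.4254, 0.2376, 0.2883]
tcp_rot: [180.0, 0.1, 89.8]
contact_force: [2.2, -0.3, -3.0]
grip_width: 0.011
gripper_force: 58.6
```

Request:
carry_out --pt "0 0 0" --pt "0 0 -6" --pt "0 0 -12" --pt "0 0 -15" --pt "0 0 -15" --pt "0 0 -15" --pt "0 0 -15" --pt "0 0 -14" --pt "0 0 -10" --pt "0 0 -4" --yaw '[0, 0, 0, 0, 0, 0, 0, 0, 0, 0]'

```text
time_s: 12.5
position: [0.4253, 0.2378, 0.1812]
tcp_rot: [-179.9, 0.0, 90.0]
contact_force: [0.7, 0.3, -2.7]
grip_width: 0.0107
gripper_force: 58.7
```

Request:
carry_out --pt "0 0 0" --pt "0 0 0" --pt "0 0 0" --yaw '[0, 0, 0]'

```text
time_s: 12.8
position: [0.426, 0.2386, 0.1827]
tcp_rot: [179.9, -0.0, 90.0]
contact_force: [-0.9, 0.0, -2.1]
grip_width: 0.0104
gripper_force: 58.6
```

```bash
python3 - <<'E'
from h import *
b=eyes.camera("side"); s=r.state(); print(s["contact_force"],s["position"],s["grip_width"],s["gripper_force"])
cv2.imwrite("pics/l3.png",cv2.resize(b[190:370,90:290],None,fx=3,fy=3,interpolation=2))
E
```

```text
[-0.56241147 -0.07699039 -3.01402054] [0.42590033 0.23858985 0.18266138] 0.010507144817502824 58.64914119243622
```

View pics/l3.png

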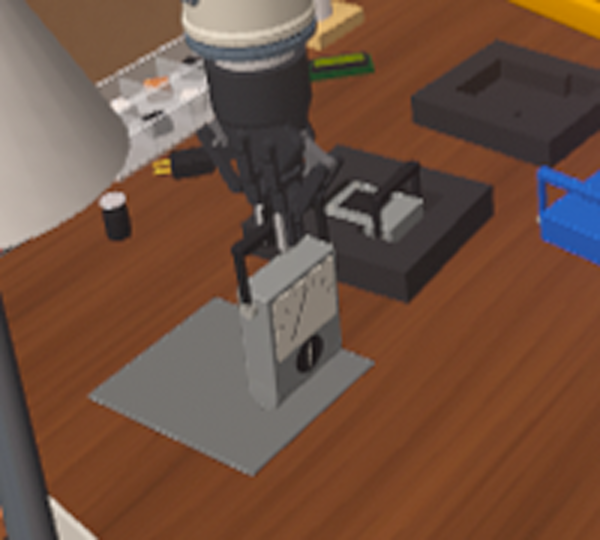

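It hangs upright over the near part of the mat at crop (290,330), dial toward the robot. Next I'll touch the plain end down and tip it over toward +x.

Request:
carry_out --pt "0 2 -7" --pt "0 2 -7" --pt "0 2 -6" --pt "4 0 -1" --pt "4 0 -0.8" --pt "4.5 0 -0.8" --pt "4.5 0 -0.8" --pt "4.5 0 -0.8" --pt "4.5 0 -0.5" --pt "4.5 0 -0.5" --yaw '[0, 0, 0, 0, 0, 0, 0, 0, 0, 0]'

```text
time_s: 13.85
position: [0.4584, 0.2449, 0.1585]
tcp_rot: [179.8, -0.1, 90.0]
contact_force: [2.0, -3.2, 17.4]
grip_width: 0.0107
gripper_force: 61.2
```

Request:
carry_out --pt "7.3 0 -1.5" --pt "7.3 0 -2" --pt "7 0 -2.5" --pt "6.9 0 -2.8" --pt "6.6 0 -3.2" --pt "6.5 0 -3.6" --pt "6.2 0 -4" --pt "5.9 0 -4.2" --pt "5.6 0 -4.6" --pt "5.2 0 -5" --yaw '[0, 0, 0, 0, 0, 0, 0, 0, 0, 0]'

```text
time_s: 14.85
position: [0.5237, 0.2449, 0.1249]
tcp_rot: [179.7, -0.1, 90.0]
contact_force: [3.0, -0.7, 2.7]
grip_width: 0.0107
gripper_force: 59.4
```

```bash
python3 - <<'E'
from h import *
b=eyes.camera("side"); s=r.state(); print(s["contact_force"],s["position"],s["grip_width"],s["gripper_force"])
cv2.imwrite("pics/l4.png",cv2.resize(b[190:370,90:290],None,fx=3,fy=3,interpolation=2))
E
```

```text
[ 2.4684163  -0.66913963 -1.28591169] [0.52346012 0.24467409 0.12378901] 0.0109800148366904 59.18773412704468
```

View pics/l4.png

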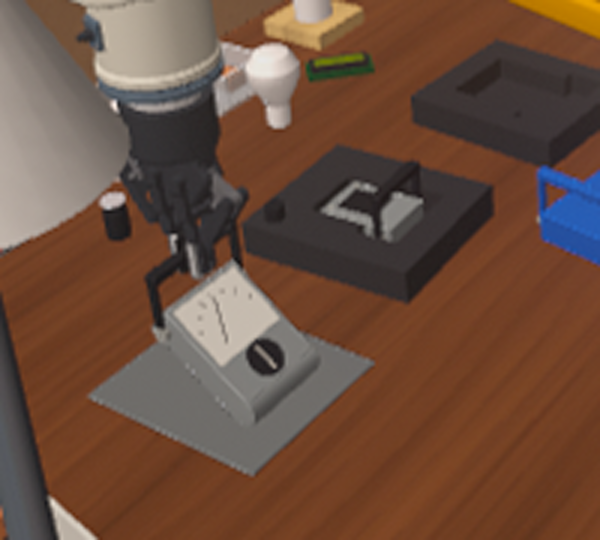

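It's tipping over as planned: the dial faces up, tilted about 50° from vertical, with the plain end on the mat at crop (270,400). Finishing the lowering.

Request:
carry_out --pt "4.8 0 -5.2" --pt "4.5 0 -5.5" --pt "4.1 0 -5.7" --pt "3.7 0 -5.9" --pt "3.2 0 -6" --pt "2.7 0 -6.2" --pt "2.2 0 -6.4" --pt "1.4 0 -6" --pt "0.6 0 -4" --pt "0.3 0 -3" --yaw '[0, 0, 0, 0, 0, 0, 0, 0, 0, 0]'

```text
time_s: 15.9
position: [0.548, 0.2445, 0.0692]
tcp_rot: [-180.0, 0.0, 90.0]
contact_force: [1.1, 0.8, -0.8]
grip_width: 0.0112
gripper_force: 59.0
```

Request:
carry_out --pt "0 0 -0.8" --pt "0 0 -0.8" --pt "0 0 0" --yaw '[0, 0, 0]'

```text
time_s: 16.2
position: [0.548, 0.2445, 0.0681]
tcp_rot: [-180.0, 0.0, 90.0]
contact_force: [1.2, 0.2, -2.1]
grip_width: 0.011
gripper_force: 58.9
```

```bash
python3 - <<'E'
from h import *
b=eyes.camera("side"); s=r.state(); print(s["contact_force"],s["position"],s["grip_width"],s["gripper_force"])
cv2.imwrite("pics/l5.png",cv2.resize(b[190:370,90:290],None,fx=3,fy=3,interpolation=2))
E
```

```text
[-0.12701043 -0.32070033 -1.59153101] [0.54801672 0.24450464 0.06816773] 0.010853599090057177 58.85279953479767
```

View pics/l5.png

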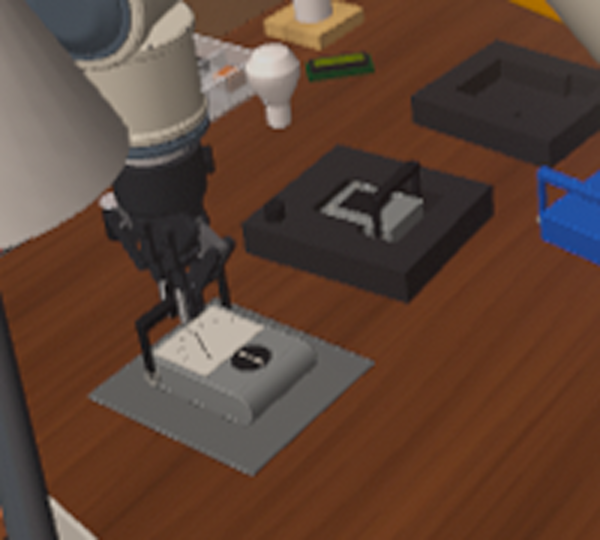

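It lies nearly flat and face up at crop (235,360). I'll lower by small steps until the mat carries the load.

Request:
carry_out --pt "1.5 0 -0.5" --pt "1.5 0 -0.5" --pt "0 0 0" --pt "0 0 0" --yaw '[0, 0, 0, 0]'

```text
time_s: 16.65
position: [0.5507, 0.2445, 0.0674]
tcp_rot: [-180.0, 0.0, 90.0]
contact_force: [-4.6, -0.6, 8.6]
grip_width: 0.0108
gripper_force: 59.7
```

Request:
carry_out --pt "0 0 -0.5" --pt "0 0 -0.5" --pt "0 0 0" --pt "0 0 0" --yaw '[0, 0, 0, 0]'

```text
time_s: 17.05
position: [0.5512, 0.2446, 0.0673]
tcp_rot: [180.0, -0.0, 90.0]
contact_force: [-6.7, -2.2, 21.0]
grip_width: 0.0108
gripper_force: 61.4
```

Request:
carry_out --pt "0 0 0.4" --pt "0 0 0.5" --pt "0 0 0" --yaw '[0, 0, 0]'

```text
time_s: 17.35
position: [0.5506, 0.2445, 0.0674]
tcp_rot: [-179.9, 0.0, 90.0]
contact_force: [-6.2, -1.9, 10.7]
grip_width: 0.011
gripper_force: 60.0
```

Request:
carry_out --pt "0 0 0" --pt "0 0 0" --pt "0 0 0" --pt "0 0 0" --pt "0 0 0" --pt "0 0 0" --pt "0 0 0" --pt "0 0 0" --yaw '[0, 0, 0, 0, 0, 0, 0, 0]' --fingers 1

```text
time_s: 18.15
position: [0.5511, 0.2445, 0.067]
tcp_rot: [-180.0, 0.0, 90.0]
contact_force: [-0.0, -0.3, 0.5]
grip_width: 0.0854
gripper_force: 0.0
```

Request:
carry_out --pt "0 0 4" --pt "0 0 8" --pt "0 0 14" --pt "0 0 20" --pt "0 0 20" --pt "0 0 20" --pt "0 0 20" --pt "0 0 20" --pt "0 0 20" --pt "0 0 10" --yaw '[0, 0, 0, 0, 0, 0, 0, 0, 0, 0]'

```text
time_s: 19.15
position: [0.5517, 0.2447, 0.2259]
tcp_rot: [179.8, -0.1, 90.0]
contact_force: [-0.4, 0.8, -0.8]
grip_width: 0.0853
gripper_force: 0.0
```

Request:
carry_out --pt "-5 -15 0" --pt "-5 -20 0" --pt "-5 -20 0" --pt "-5 -20 0" --pt "-5 -20 0" --pt "-5 -20 0" --pt "-5 -20 0" --pt "-5 -20 0" --pt "-5 -20 0" --pt "0 -10 0" --yaw '[0, 0, 0, 0, 0, 0, 0, 0, 0, 0]'

```text
time_s: 20.15
position: [0.5047, 0.0578, 0.2225]
tcp_rot: [-179.9, 0.0, 89.9]
contact_force: [0.5, 0.8, -1.2]
grip_width: 0.0854
gripper_force: 0.0
```

```bash
python3 - <<'E'
from h import *
b=eyes.camera("side"); s=r.state(); print(s["contact_force"],s["position"],s["grip_width"],s["time_s"])
a=eyes.camera("top")
a=cv2.resize(a[135:225,95:175],None,fx=5,fy=5,interpolation=2); b=cv2.resize(b[190:370,90:290],None,fx=2,fy=2.5,interpolation=2)
cv2.imwrite("pics/l6.png",np.hstack([a,b]))
for y in (.2447-.08,.2447+.08): pass
for p in [(.443,.2447,.03),(.563,.2447,.036)]: q=proj("top",p); print((q-[95,135])*5)
E
```

```text
[ 0.90156327 -0.83058789 -0.65773035] [0.50535558 0.05724718 0.22262363] 0.0849760276247174 20.2
[180.44839284 321.20626354]
[184.70683682 129.31274608]
```

View pics/l6.png

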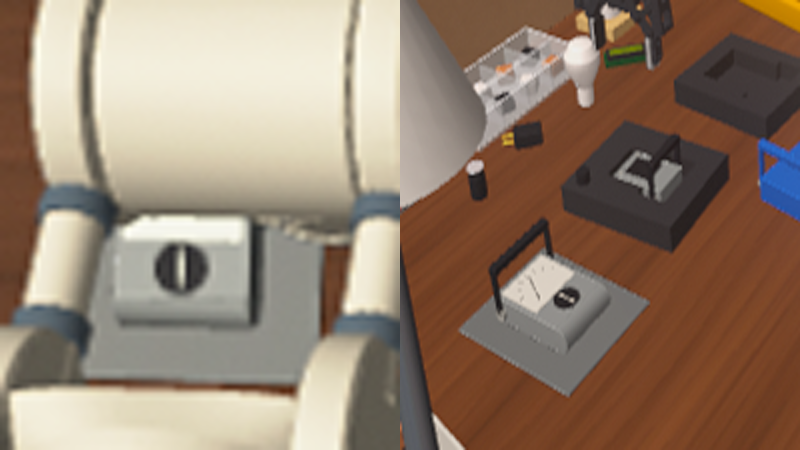

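The meter lies face up and flat, centred on the mat as predicted in the top view (plain end at row 322 against 321 predicted). The small meter is still in its foam and the robot is clear.

```bash
python3 -c "
from plant import workorder
print(workorder.hand_in())"
```

```text
the job is handed in; nothing more can be done
None
```

The larger meter now lies face up, flat on the middle of the grey mat and released. It came out handle end first, the smaller meter is still in its foam, and I handed the job in at about 20 s; no verdict was shown.

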